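Clear the building board and hang up its tools

TASK

Two clearance gauges are standing in the way on the building board: hang them by their windows on the two tall sprung hooks, one on each, and tug each one, while still holding it, down gently (about 8 N, never as much as 16 N) to be sure it is held, then let go. Next take the scraper and use it to wipe every loose offcut off the board into the trough at its end, without touching the offcuts with the fingers. Last, hang the scraper on the low hook in the same way, with the same gentle tug before letting go; leave the coach, glue bottle and jar where they stand.

Things in the scene. Friction and masses are not known exactly. Their poses are not given: they have to be found in the camera images.
- board: Raised plywood building board, fixed; origin on the table. Its top, 60 mm up, spans x -0.12 to 0.12, y -0.21 to 0.10 in its own frame, with rims 15 mm higher, 10 mm thick, at both x sides and the -y end. At y = 0.10 there is no rim: the top drops into the open trough, y 0.10 to 0.19, same x, floor 8 mm above the table, outer walls 75 mm high.
- gauge1_mid (a point): Centre, half-way up, of a clearance gauge (one of two alike): an upright aluminium plate 10 mm (its x) x 90 mm (y), 150 mm high in all, with a window, on a flat steel foot 50 x 80 x 12 mm; about 0.16 kg. Stands on the board, z up. The plate's top is 75 mm above this point, the window's upper edge 30 mm above.
- gauge1_eye (a point): Middle of the upper edge of this gauge's window, 105 mm above its underside: the point that rests on the prong. Same axes. The window, 50 mm wide and 45 mm high, goes through the plate along x; the solid strip above it, 45 mm high, is the place to grip from above, across the plate's 10 mm thickness (along x).
- gauge2_mid (a point): Centre, half-way up, of a clearance gauge (one of two alike): an upright aluminium plate 10 mm (its x) x 90 mm (y), 150 mm high in all, with a window, on a flat steel foot 50 x 80 x 12 mm; about 0.16 kg. Stands on the board, z up. The plate's top is 75 mm above this point, the window's upper edge 30 mm above.
- gauge2_eye (a point): Middle of the upper edge of this gauge's window, 105 mm above its underside: the point that rests on the prong. Same axes. The window, 50 mm wide and 45 mm high, goes through the plate along x; the solid strip above it, 45 mm high, is the place to grip from above, across the plate's 10 mm thickness (along x).
- scraper_mid (a point): Centre, half-way up, of the wooden scraper: a square-edged block 40 mm (its x) x 130 mm (y) x 25 mm high with an upright handle plate 10 x 70 mm on it, with a window; 130 mm high in all, about 0.16 kg. Stands on the board's end away from the trough, z up. Plate top 65 mm above this point, window's upper edge 20 mm above, underside 65 mm below.
- scraper_eye (a point): Middle of the upper edge of the scraper's window, 85 mm above its underside: the point that rests on the prong. Same axes. The window, 50 mm wide and 45 mm high, goes through the plate along x; the solid strip above it, 45 mm high, is the place to grip from above, across the plate's 10 mm thickness (along x).
- tall_hooks: The tall stand, fixed, with two hooks side by side; origin on the table, midway between the two hanging points (at y = +0.055 and -0.055). Base plate 140 x 184 x 12 mm, two upright steel posts 16 mm thick at x = +0.075, 222 mm high; from each a prong points to -x, its free end turned up.
- low_hook: The low hook's stand, fixed; origin on the table right under the hanging point. Base plate 140 x 90 x 12 mm, upright steel post 16 mm thick at x = +0.075, 162 mm high; a prong points from it to -x, its free end turned up.
- tall_left_seat (a point): Tall left hook. Middle of the prong's upper side, where the tool hangs; moves with the prong; 200 mm above the table when unloaded. x axis along the prong towards the post, z up. The prong, a bar 10 mm thick, starts at its free end 55 mm before this point (-x), which is turned up, its top 12 mm higher than this point, and runs back to a slider block 62 mm behind it.
- tall_right_seat (a point): Tall right hook. Middle of the prong's upper side, where the tool hangs; moves with the prong; 200 mm above the table when unloaded. x axis along the prong towards the post, z up. The prong, a bar 10 mm thick, starts at its free end 55 mm before this point (-x), which is turned up, its top 12 mm higher than this point, and runs back to a slider block 62 mm behind it.
- low_arm_seat (a point): Low hook. Middle of the prong's upper side, where the tool hangs; moves with the prong; 140 mm above the table when unloaded. x axis along the prong towards the post, z up. The prong, a bar 10 mm thick, starts at its free end 55 mm before this point (-x), which is turned up, its top 12 mm higher than this point, and runs back to a slider block 62 mm behind it.
- tall_left (a joint): Travel of the tall left hook's prong sliding down its post on a spring of 0.8 N/mm (starts to move at about 0.5 N). 0 = unloaded, grows downward in m, hard stop at 0.025. A hanging tool alone holds it at about 0.001 to 0.002; a further pull of 8 N brings it to about 0.011.
- tall_right (a joint): Travel of the tall right hook's prong sliding down its post on a spring of 0.8 N/mm (starts to move at about 0.5 N). 0 = unloaded, grows downward in m, hard stop at 0.025. A hanging tool alone holds it at about 0.001 to 0.002; a further pull of 8 N brings it to about 0.011.
- low_arm (a joint): Travel of the low hook's prong sliding down its post on a spring of 0.8 N/mm (starts to move at about 0.5 N). 0 = unloaded, grows downward in m, hard stop at 0.025. A hanging tool alone holds it at about 0.001 to 0.002; a further pull of 8 N brings it to about 0.011.
- chip1_mid (a point): Centre of a loose offcut, a flat chip 42 x 20 x 10 mm, 12 g, on the board; may be absent.
- chip2_mid (a point): Centre of a loose offcut, a flat chip 36 x 26 x 12 mm, 12 g, on the board; may be absent.
- chip3_mid (a point): Centre of a loose offcut, a flat chip 42 x 18 x 12 mm, 12 g, on the board; may be absent.
- chip4_mid (a point): Centre of a loose offcut, a flat chip 32 x 30 x 10 mm, 12 g, on the board; may be absent.
- chip5_mid (a point): Centre of a loose offcut, a flat chip 40 x 22 x 12 mm, 12 g, on the board; may be absent.
- chip6_mid (a point): Centre of a loose offcut, a flat chip 38 x 24 x 10 mm, 12 g, on the board; may be absent.
- coach: Bystander: red model coach, 160 x 45 x 62 mm, lying along y beyond the board; origin under its centre.
- glue: Bystander: white glue bottle, 44 mm across, 110 mm high; origin under its centre.
- jar: Bystander: glass jar, 48 mm across, 60 mm high; origin under its centre.

How it is judged:
By the outcome, as a careful person would: the job done as asked, in the order asked, and still so for the second after the job is handed in, with the robot touching nothing.
Of chip1, chip2, chip3, chip4, chip5, chip6 only 3 to 6 are there at a start; the rules pass over those that are not, and their reading is None.
At some moment in a run one of chip1, chip2, chip3, chip4, chip5, chip6 may be knocked a few centimetres aside while the robot is not near it.
It also fails if it takes over 200 s, if anything falls off the work surface, if the arm or the gripper's body presses on something with over 40 N, if the wrist force passes 120 N, or if a joint passes its speed limit or range.

ROBOT

A 7-joint arm with a two-finger parallel gripper is mounted at the origin on the work surface. World frame = base frame: x ahead of the robot, y to its left, z up, the work surface at z = 0. Lengths are in m, angles in rad, forces in N, time in s.
With the tool pointing down it reaches from about 0.4 to 0.85 m from the base axis. Payload 10.4 kg.
Tool frame: the origin (TCP) lies at the very end of the fingers, on their centre line; the grasp point (between the pads) lies 19 mm behind it; z points along the fingers, y is the line along which they close (so a half turn about z gives the same grasp; the last joint's range is limited). The gripper opens to 87 mm and grips with 3 to 60 N. Pads are 19 mm wide; open, the fingers measure 117 mm over their backs; the gripper's body (75 mm by 190 mm) begins 51 mm behind the grasp point.
Start: joints at [1.134, 0.332, -0.065, 1.46, 0.022, 1.35, -0.088], TCP at [0.251, -0.572, 0.223] pointing down, gripper open.
Joint ranges: [-2.6, 2.6], [-0.5, 2.12], [-1.47, 1.34], [0.16, 2.42], [-1.27, 4.41], [0.06, 2.06], [-2.6, 2.6]. Speed limits (rad/s): [2.22, 2.22, 2.79, 2.79, 3.14, 3.14, 3.14].

INTERFACE

Orientations are given as a unit quaternion [x, y, z, w].
In Python, from bench import * gives the robot as it stands.
- The arm moves only by the tool step_arm, never from a script. Its arguments are lists of equal length, an entry for each row: "delta_pos": the shift along the world's x, y, z in units of 25 mm (1.0 is 25 mm), a list of three; "turn": the turn about the world's z in units of 0.12 rad (1.0 is 0.12 rad). In form: {"delta_pos": [[tx, ty, tz], ...], "turn": [turn, ...]}. A call has 1 to 12 rows; each row shifts and turns the commanded pose from where the row before left it; what a row does not reach is not made up. A row lasts 1/10 s, in which the tool goes at most 50 mm and 8.59 degrees, less where a joint would pass 70% of its speed; a pose out of reach is approached as far as the arm can. A call with a number of a shift or a turn outside -1 to 1 is refused whole. A call with a gripper value outside its range is refused whole. "grip" is the closure, from 0 (fully open) to 1 (shut), set as the call begins (left out, the last holds). The fingers move at their own pace and stop on an object; "newtons" is the grip in N (left out, the last holds). Time passes only in rows, so rows that do not move let the fingers close. It gives the time, the measured TCP pose, the force, the opening and the grip force at its end, in the units of the state.
- read_state(): the state, without advancing time (a new reading comes with each control period).
- camera(name): name is "scene" or "top"; returns a dict with "image" (384x512x3 uint8, red, green, blue), "z_map" (384x512 float32, m along the optical axis (not along the pixel's ray), 0 where there is no reading), "mtx" (3x3 intrinsics, pixels), "view" (4x4, takes a point from world to camera coordinates). Camera axes: x right, y up, looking along -z (the intrinsics and any distortion apply to the point x, -y, -z); pixel columns grow to the right and rows downward; lengths in m; the calibration is good to about 2 mm. A picture is of the moment at which its call begins.
- close_job(): hands the job in; it is judged then, once.
The state is a dict: "time": time; "joint_positions": joint angles; "joint_vel": joint speeds; "joint_torque": joint torques, N m; "ee_pos": TCP position; "eef_rot": TCP orientation; "ft_force": force on the tool from outside, world axes, zero at the start; "torque": the same for the moment, N m; "width": finger opening in m; "grip_force": force on a finger pad.
Only numpy, scipy, OpenCV 4.12 (cv2) and the standard library are available. Lean on these libraries where they do the work, as an engineer would, in place of code of your own. Each camera call takes 0.05 s, during which the arm holds its last target. There are 200 camera calls.

## Working session

There is one attempt and no reset: what is moved stays moved. The work goes in short steps, Python scripts to look and compute and a tool call to move; the robot and the scene stay as the last step left them, time stands still between calls to the robot, and variables do not carry over. Pictures are saved under pics/ and viewed, at most 14 in all, crops included, and the job is handed in when it is done.

Besides the shell and the picture viewer there is one more tool, called after ">>>" as name(argument=value, ...) on one line, values as JSON. step_arm: Moves the arm, as the interface text tells. Shifts and turns lie within -1 to 1; 1 stands for 25 mm of shift or 0.12 rad of turn. Its arguments: {"type":"object","properties":{"delta_pos":{"type":"array"},"turn":{"type":"array"},"grip":{"type":"number"},"newtons":{"type":"number"}},"required":["delta_pos","turn"]}

```bash
mkdir -p pics; ls; cat > h.py <<'E'
from bench import *
import numpy as np, cv2
def snap(n,f):
    c=camera(n); np.savez(''+f+'.npz',**{k:c[k] for k in c}); cv2.imwrite('pics/'+f+'.png',c['image'][:,:,::-1]); return c
def cloud(c):
    z=c['z_map']; K=np.array(c['mtx']); h,w=z.shape
    u,v=np.meshgrid(np.arange(w),np.arange(h))
    p=np.stack([(u-K[0,2])/K[0,0]*z,-(v-K[1,2])/K[1,1]*z,-z,np.ones_like(z)],-1)
    P=p@np.linalg.inv(c['view']).T
    P[z==0]=np.nan
    return P[...,:3]
def load(f): return dict(np.load(''+f+'.npz'))
E
python3 - <<'E'
from h import *
print(read_state())
for n in('scene','top'):
    c=snap(n,n+'0'); print(c['mtx'],c['view'])
E
```

```text
pics
{'time': 0.0, 'joint_positions': array([ 1.13442193,  0.33289969, -0.06472075,  1.4609668 ,  0.02163411,
        1.34993248, -0.08848219]), 'joint_vel': array([ 0.00103553, -0.00149343, -0.00049753, -0.00022503, -0.00018273,
       -0.00046588,  0.00038398]), 'joint_torque': array([ 2.81837838e-04, -6.23238087e+01,  2.51734292e-02, -3.89901066e+01,
       -6.11141813e-02,  3.96753440e-02,  1.82408930e-04]), 'ee_pos': array([ 0.25112049, -0.57188175,  0.22172449]), 'eef_rot': array([ 9.78667965e-01,  2.05446937e-01, -2.02798281e-04, -7.26968742e-04]), 'ft_force': array([-0.55087754, -0.3592604 ,  0.23746763]), 'torque': array([-0.03290284, -0.01371778,  0.00718188]), 'grip_force': 0.0, 'width': 0.0868717476606112}
[[451.9161174    0.         252.89634231]
 [  0.         451.9161174  196.37379446]
 [  0.           0.           1.        ]] [[-0.69315241  0.72076727  0.00585527  0.40326562]
 [-0.48805749 -0.47530533  0.73204148  0.21519655]
 [ 0.53041458  0.50455861  0.6812349  -1.65864114]
 [ 0.          0.          0.          1.        ]]
[[418.33308191   0.         251.5141133 ]
 [  0.         418.33308191 195.45306654]
 [  0.           0.           1.        ]] [[ 0.01058519 -0.9993747   0.03373681 -0.01886976]
 [ 0.99623675  0.01344248  0.08562502 -0.64478749]
 [-0.08602499  0.03270349  0.99575609 -1.1529151 ]
 [ 0.          0.          0.          1.        ]]
```

View pics/scene0.png

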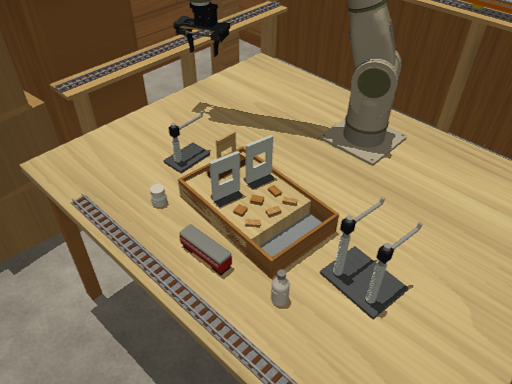

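View pics/top0.png

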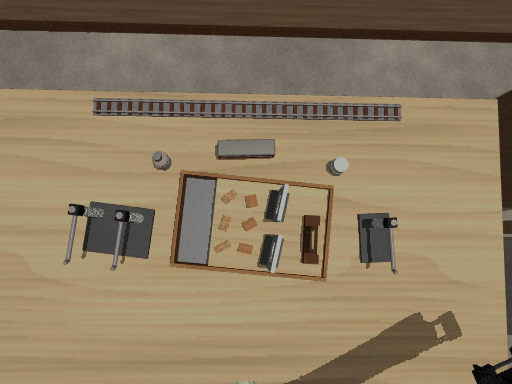

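The scene view shows the gauges on the board, with the tall stand beside the trough. In the top view, up is +x and left is +y. Gauges are near (280,203) and (272,252), the scraper near (311,240), and six chips span columns 223–251. The tall prong tips are at (67,262) and (114,267), and the low tip is at (395,271).

```bash
python3 - <<'E'
from h import *
c=load('top0'); P=cloud(c)
Z=P[...,2]
def comps(P,zlo,zhi,u0,u1,v0,v1,amin,name):
    m=np.zeros(Z.shape,np.uint8); s=P[v0:v1,u0:u1,2]; m[v0:v1,u0:u1]=(s>zlo)&(s<zhi)
    n,l,st,ce=cv2.connectedComponentsWithStats(m)
    for i in range(1,n):
        if st[i,4]>=amin:
            q=P[l==i]; r=cv2.minAreaRect((q[:,:2]*1000).astype(np.float32))
            print(name,'px',ce[i].round(),st[i,4],'z',np.median(q[:,2]).round(4),'rect mm',np.round(r[0],1),np.round(r[1],1),round(r[2],1),'ext',q.min(0).round(3),q.max(0).round(3))
comps(P,.2,.225,170,335,170,285,8,'gauge')
comps(P,.17,.205,170,335,170,285,8,'scr')
comps(P,.064,.074,190,290,180,270,10,'chip')
comps(P,.1785,.215,55,170,190,275,8,'tallprong')
comps(P,.215,.26,55,170,190,275,8,'tallpost')
comps(P,.12,.16,350,410,200,275,8,'lowprong')
comps(P,.008,.016,60,170,190,275,30,'tallbase')
comps(P,.008,.016,350,400,200,275,30,'lowbase')
comps(P,.0695,.08,160,340,165,285,100,'rim')
comps(P,.056,.0635,160,340,165,285,100,'boardtop')
comps(P,.02,.14,130,360,130,180,30,'by')
E
```

```text
gauge px [282. 202.] 172 z 0.2098 rect mm [614.8 -79.3] [10.2 89.5] 78.0 ext [ 0.571 -0.092  0.2  ] [ 0.659 -0.066  0.215]
gauge px [276. 254.] 176 z 0.2099 rect mm [492.3 -64.2] [10.4 89.5] 78.0 ext [ 0.449 -0.076  0.201] [ 0.536 -0.051  0.215]
scr px [279. 203.] 48 z 0.1889 rect mm [615.4 -74.4] [ 2.1 89.2] 79.1 ext [ 0.572 -0.084  0.17 ] [ 0.659 -0.065  0.204]
scr px [318. 240.] 162 z 0.189 rect mm [ 524.8 -170.5] [11.2 68.2] 86.8 ext [ 0.491 -0.176  0.17 ] [ 0.559 -0.163  0.195]
scr px [273. 252.] 50 z 0.1882 rect mm [493.5 -59.6] [ 0.6 86.4] 77.8 ext [ 0.451 -0.069  0.17 ] [ 0.536 -0.05   0.204]
chip px [285. 183.] 10 z 0.0725 rect mm [ 677.8 -100.6] [ 4.8 18.7] 25.7 ext [ 0.672 -0.109  0.066] [ 0.682 -0.093  0.074]
chip px [229. 196.] 118 z 0.0701 rect mm [636.7  54.2] [20.9 49.1] 37.8 ext [0.617 0.03  0.064] [0.658 0.073 0.074]
chip px [271. 205.] 186 z 0.071 rect mm [616.8 -63.5] [22.1 80.5] 78.3 ext [ 0.575 -0.082  0.065] [ 0.657 -0.047  0.074]
chip px [251. 200.] 133 z 0.0697 rect mm [628.8  -6.2] [37.1 35.7] 6.0 ext [ 0.61  -0.025  0.064] [0.649 0.013 0.074]
chip px [285. 
[... 2517 characters left out ...]
204 z 0.0723 rect mm [496.8 -49.9] [20.6 82.3] 77.5 ext [ 0.455 -0.069  0.07 ] [ 0.535 -0.032  0.08 ]
boardtop px [266. 226.] 6521 z 0.0599 rect mm [557.3 -57.8] [314.1 241. ] 85.0 ext [ 0.425 -0.225  0.056] [0.69  0.106 0.063]
by px [246. 148.] 1042 z 0.0614 rect mm [776.4   7. ] [ 47.6 157.9] 2.1 ext [ 0.751 -0.073  0.02 ] [0.802 0.085 0.07 ]
by px [161. 160.] 260 z 0.0749 rect mm [738.1 241.2] [41.7 43.5] 41.4 ext [0.717 0.22  0.02 ] [0.76  0.263 0.115]
by px [339. 165.] 265 z 0.0588 rect mm [ 732.3 -256.1] [44.8 43.7] 72.7 ext [ 0.71  -0.279  0.022] [ 0.756 -0.234  0.067]
by px [214. 176.] 425 z 0.0738 rect mm [697.   60.2] [ 25.5 249.5] 0.8 ext [ 0.682 -0.065  0.02 ] [0.708 0.185 0.08 ]
```

```bash
python3 - <<'E'
from h import *
c=load('top0'); P=cloud(c)
def line(zlo,zhi,u0,u1,v0,v1,name,sel=None):
    q=P[v0:v1,u0:u1].reshape(-1,3); q=q[(q[:,2]>zlo)&(q[:,2]<zhi)]
    if sel: q=q[sel(q)]
    l=cv2.fitLine((q[:,:2]*1000).astype(np.float32),cv2.DIST_HUBER,0,.01,.01).ravel()
    if l[0]<0:l[:2]*=-1
    t=(q[:,:2]*1000-l[2:])@l[:2]
    print(name,len(q),'ang',np.degrees(np.arctan2(l[1],l[0])).round(2),'mid',(l[2:]+l[:2]*(t.min()+t.max())/2).round(1),'ends',(l[2:]+l[:2]*t.min()).round(1),(l[2:]+l[:2]*t.max()).round(1),'z',np.median(q[:,2]).round(4))
line(.205,.215,270,295,180,225,'A'); line(.205,.215,260,290,230,275,'B'); line(.185,.195,305,330,215,262,'scr')
line(.19,.215,55,95,205,275,'L',lambda q:q[:,0]<.56); line(.19,.215,100,145,210,275,'R',lambda q:q[:,0]<.545)
line(.13,.156,370,410,200,275,'low',lambda q:q[:,0]<.55)
R=np.array([562,-3.5]);a=np.radians(-5);M=np.array([[np.cos(a),np.sin(a)],[-np.sin(a),np.cos(a)]])
for p in [(614.8,-79.3),(492.3,-64.2),(524.8,-170.5),(636.7,54.2),(628.8,-6.2),(566.3,62.5),(564.7,-4.9),(502.6,68.1),(498.7,6.6)]: print(p,(M@(np.array(p)-R)).round(0))
E
```

```text
A 163 ang -12.02 mid [615.  -79.1] ends [571.3 -69.8] [658.6 -88.4] z 0.2099
B 166 ang -12.35 mid [492.3 -64.2] ends [448.5 -54.7] [536.  -73.8] z 0.21
scr 126 ang -3.07 mid [ 524.8 -170.1] ends [ 490.8 -168.3] [ 558.9 -171.9] z 0.19
L 189 ang -6.08 mid [511.6 420.2] ends [463.7 425.3] [559.5 415.1] z 0.1991
R 183 ang -6.6 mid [497.4 311.8] ends [450.6 317.2] [544.3 306.3] z 0.1988
low 175 ang 2.71 mid [ 495.9 -367.2] ends [ 443.1 -369.7] [ 548.7 -364.7] z 0.1394
(614.8, -79.3) [ 59. -71.]
(492.3, -64.2) [-64. -67.]
(524.8, -170.5) [ -23. -170.]
(636.7, 54.2) [69. 64.]
(628.8, -6.2) [67.  3.]
(566.3, 62.5) [-1. 66.]
(564.7, -4.9) [ 3. -1.]
(502.6, 68.1) [-65.  66.]
(498.7, 6.6) [-64.   5.]
```

>>> step_arm(delta_pos=[[0.4,0.84,0.4],[0.4,0.84,0.4],[0.4,0.84,0.4],[0.4,0.84,0.4],[0.4,0.84,0.4],[0.4,0.84,0.4],[0.4,0.84,0],[0.4,0.84,0],[0.4,0.84,0],[0.4,0.84,0],[0.4,0.84,0],[0.4,0.84,0]], turn=[-0.2,-0.2,-0.2,-0.2,-0.2,-0.2,-0.2,-0.2,-0.2,-0.2,-0.2,-0.2], grip=0.0)

```text
time: 1.3
ee_pos: [0.3715, -0.3193, 0.2823]
eef_rot: [0.998, 0.062, -0.0, -0.0]
ft_force: [0.3, 0.1, 0.3]
width: 0.0869
grip_force: 0.0
```

>>> step_arm(delta_pos=[[0.403,0.85,0],[0.403,0.85,0],[0.403,0.85,0],[0.403,0.85,0],[0.403,0.85,0],[0.403,0.85,0],[0.403,0.85,0],[0.403,0.85,0],[0.403,0.85,0],[0.403,0.85,0],[0.403,0.85,0],[0.403,0.85,0]], turn=[-0.235,-0.235,-0.235,-0.235,-0.235,-0.235,-0.235,-0.235,-0.235,-0.235,-0.235,-0.235])

```text
time: 2.5
ee_pos: [0.4924, -0.0644, 0.2823]
eef_rot: [0.994, -0.107, -0.0, 0.0]
ft_force: [-0.0, -0.4, 0.2]
width: 0.0871
grip_force: 0.0
```

>>> step_arm(delta_pos=[[0,0,0],[0,0,-0.5],[0,0,-0.5],[0,0,-0.5],[0,0,-0.5],[0,0,-0.5],[0,0,-0.5],[0,0,-0.5],[0,0,-0.5],[0,0,0]], turn=[0,0,0,0,0,0,0,0,0,0])

```text
time: 3.5
ee_pos: [0.4913, -0.0652, 0.1807]
eef_rot: [0.994, -0.106, -0.001, -0.0]
ft_force: [-0.7, -0.6, 0.2]
width: 0.0867
grip_force: 0.0
```

>>> step_arm(delta_pos=[[0.04,0.04,-0.3],[0,0,0]], turn=[0,0])

```text
time: 3.7
ee_pos: [0.4932, -0.064, 0.1745]
eef_rot: [0.994, -0.106, -0.0, -0.0]
ft_force: [0.0, -0.7, -0.7]
width: 0.087
grip_force: 0.0
```

>>> step_arm(delta_pos=[[0,0,0],[0,0,0],[0,0,0],[0,0,0],[0,0,0],[0,0,0],[0,0,0],[0,0,0]], turn=[0,0,0,0,0,0,0,0], grip=1.0, newtons=40)

```text
time: 4.5
ee_pos: [0.4932, -0.0643, 0.175]
eef_rot: [0.994, -0.106, -0.0, 0.0]
ft_force: [-0.1, 0.3, 0.4]
width: 0.0307
grip_force: 0.0
```

>>> step_arm(delta_pos=[[0,0,0],[0,0,0],[0,0,0],[0,0,0],[0,0,0],[0,0,0]], turn=[0,0,0,0,0,0])

```text
time: 5.1
ee_pos: [0.4932, -0.0643, 0.175]
eef_rot: [0.994, -0.106, -0.0, 0.0]
ft_force: [-0.3, -0.8, -0.3]
width: 0.0099
grip_force: 40.0
```

>>> step_arm(delta_pos=[[0,0,0.3],[0,0,0.5],[0,0,0.6],[0,0,0.6],[0,0,0.6],[0,0,0.2],[0,0,0]], turn=[0,0,0,0,0,0,0])

```text
time: 5.8
ee_pos: [0.4937, -0.0642, 0.2462]
eef_rot: [0.994, -0.106, 0.001, 0.0]
ft_force: [-0.7, -0.3, -1.3]
width: 0.0097
grip_force: 40.0
```

>>> step_arm(delta_pos=[[-0.33,0.88,0],[-0.33,0.88,0],[-0.33,0.88,0],[-0.33,0.88,0],[-0.33,0.88,0],[-0.33,0.88,0],[-0.33,0.88,0],[-0.33,0.88,0],[-0.33,0.88,0],[-0.33,0.88,0],[-0.33,0.88,0],[-0.33,0.88,0]], turn=[0.7,0.7,0.7,0.7,0.7,0.7,0.7,0.7,0.7,0.7,0.7,0.7])

```text
time: 7.0
ee_pos: [0.3935, 0.2005, 0.2446]
eef_rot: [0.921, 0.389, -0.0, 0.0]
ft_force: [-0.2, -0.1, -1.0]
width: 0.0094
grip_force: 40.0
```

>>> step_arm(delta_pos=[[0,0.97,0],[0,0.97,0],[0,0.97,0],[0,0.97,0],[0,0.97,0],[0,0.97,0],[0,0.97,0],[0.232,0.488,0],[0.232,0.488,0],[0.232,0.488,0],[0.232,0.488,0],[0.232,0.488,0]], turn=[0.7,0.7,0.7,0.6,0.6,0.5,0.4,0.4,0.3,0.3,0.2,0.1])

```text
time: 8.2
ee_pos: [0.4232, 0.4311, 0.2443]
eef_rot: [0.746, 0.666, -0.0, -0.0]
ft_force: [-0.5, 0.5, -1.3]
width: 0.0097
grip_force: 40.0
```

>>> step_arm(delta_pos=[[0,0,0],[0,0,0]], turn=[0,0])

```text
time: 8.4
ee_pos: [0.4227, 0.4305, 0.2445]
eef_rot: [0.746, 0.665, -0.001, -0.0]
ft_force: [0.3, 1.1, -1.6]
width: 0.0098
grip_force: 40.0
```

>>> step_arm(delta_pos=[[0,0,-0.5],[0,0,0]], turn=[0,0])

```text
time: 8.6
ee_pos: [0.4229, 0.4292, 0.2306]
eef_rot: [0.747, 0.665, -0.001, 0.0]
ft_force: [0.4, 0.3, -1.8]
width: 0.0096
grip_force: 40.0
```

```bash
python3 - <<'E'
from h import *
a=snap('scene','s1')['image'][:,:,::-1]; b=snap('top','t1')['image'][:,:,::-1]
cv2.imwrite('pics/c1.png',np.hstack([cv2.resize(a[150:320,320:460],(400,486)),cv2.resize(b[170:300,40:147],(400,486))]))
E
```

```text
(no output)
```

View pics/c1.png

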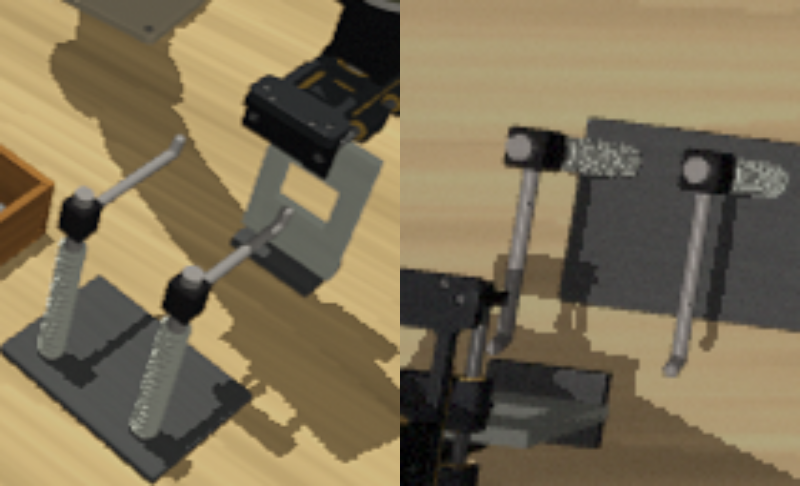

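The left crop shows the gauge's window facing the left prong, with its tip at (288,212) inside the window. In the top crop the gauge is square to the prong. I'll insert it now.

>>> step_arm(delta_pos=[[0.38,-0.038,0],[0.38,-0.038,0],[0.38,-0.038,0],[0.38,-0.038,0],[0.38,-0.038,0],[0.38,-0.038,0],[0.38,-0.038,0],[0.38,-0.038,0],[0.38,-0.038,0],[0.38,-0.038,0],[0,0,0]], turn=[0,0,0,0,0,0,0,0,0,0,0])

```text
time: 9.8
ee_pos: [0.5198, 0.4203, 0.2322]
eef_rot: [0.747, 0.664, -0.0, 0.0]
ft_force: [0.2, 0.1, -1.6]
width: 0.0096
grip_force: 40.0
```

>>> step_arm(delta_pos=[[0,0,-0.2],[0,0,-0.2],[0,0,-0.2],[0,0,-0.15],[0,0,0],[0,0,0]], turn=[0,0,0,0,0,0])

```text
time: 10.4
ee_pos: [0.5182, 0.421, 0.2138]
eef_rot: [0.747, 0.665, -0.0, 0.0]
ft_force: [-0.3, 0.0, -2.1]
width: 0.0098
grip_force: 40.0
```

>>> step_arm(delta_pos=[[0,0,-0.15],[0,0,-0.15],[0,0,0],[0,0,0]], turn=[0,0,0,0])

```text
time: 10.8
ee_pos: [0.5183, 0.4212, 0.2067]
eef_rot: [0.747, 0.665, 0.0, -0.0]
ft_force: [-0.3, 0.7, 2.3]
width: 0.01
grip_force: 40.0
```

>>> step_arm(delta_pos=[[0,0,-0.1],[0,0,-0.1],[0,0,0],[0,0,0]], turn=[0,0,0,0])

```text
time: 11.2
ee_pos: [0.5184, 0.4212, 0.2018]
eef_rot: [0.747, 0.665, 0.0, -0.0]
ft_force: [1.1, 1.1, 5.1]
width: 0.0099
grip_force: 40.0
```

>>> step_arm(delta_pos=[[0,0,-0.07],[0,0,-0.07],[0,0,0],[0,0,0],[0,0,0],[0,0,0]], turn=[0,0,0,0,0,0])

```text
time: 11.8
ee_pos: [0.5184, 0.4213, 0.1987]
eef_rot: [0.747, 0.665, 0.001, 0.0]
ft_force: [0.6, 0.3, 7.8]
width: 0.0099
grip_force: 40.0
```

>>> step_arm(delta_pos=[[0,0,0.1],[0,0,0.1],[0,0,0.1],[0,0,0.07],[0,0,0],[0,0,0]], turn=[0,0,0,0,0,0])

```text
time: 12.4
ee_pos: [0.5182, 0.4209, 0.2068]
eef_rot: [0.747, 0.665, -0.0, 0.0]
ft_force: [1.5, 2.0, 0.7]
width: 0.0094
grip_force: 40.0
```

>>> step_arm(delta_pos=[[0,0,0],[0,0,0],[0,0,0],[0,0,0],[0,0,0],[0,0,0]], turn=[0,0,0,0,0,0], grip=0.65)

```text
time: 13.0
ee_pos: [0.5182, 0.421, 0.207]
eef_rot: [0.747, 0.665, -0.0, 0.0]
ft_force: [1.0, -0.5, 0.3]
width: 0.0302
grip_force: 0.0
```

>>> step_arm(delta_pos=[[0,0,0.2],[0,0,0.4],[0,0,0.6],[0,0,0.8],[0,0,0.8],[0,0,0.8],[0,0,0.4]], turn=[0,0,0,0,0,0,0])

```text
time: 13.7
ee_pos: [0.5184, 0.4216, 0.3104]
eef_rot: [0.747, 0.665, 0.002, -0.0]
ft_force: [-0.9, 0.8, 0.4]
width: 0.0304
grip_force: 0.0
```

>>> step_arm(delta_pos=[[0.16,-0.83,0],[0.16,-0.83,0],[0.16,-0.83,0],[0.16,-0.83,0],[0.16,-0.83,0],[0.16,-0.83,0],[0.16,-0.83,0],[0.16,-0.83,0],[0.16,-0.83,0],[0.16,-0.83,0],[0.16,-0.83,0],[0.16,-0.83,0]], turn=[-0.58,-0.58,-0.58,-0.58,-0.58,-0.58,-0.58,-0.58,-0.58,-0.58,-0.58,-0.58], grip=0.0)

```text
time: 14.9
ee_pos: [0.5664, 0.1706, 0.3072]
eef_rot: [0.953, 0.303, 0.0, 0.0]
ft_force: [0.1, -0.0, -0.7]
width: 0.0867
grip_force: 0.0
```

>>> step_arm(delta_pos=[[0.16,-0.83,0],[0.16,-0.83,0],[0.16,-0.83,0],[0.16,-0.83,0],[0.16,-0.83,0],[0.16,-0.83,0],[0.16,-0.83,0],[0.16,-0.83,0],[0.16,-0.83,0],[0.16,-0.83,0],[0.16,-0.83,0],[0.16,-0.83,0]], turn=[-0.58,-0.58,-0.58,-0.58,-0.58,-0.58,-0.58,-0.58,-0.58,-0.58,-0.58,-0.58])

```text
time: 16.1
ee_pos: [0.6143, -0.0788, 0.307]
eef_rot: [0.994, -0.11, -0.0, 0.0]
ft_force: [-0.1, 0.3, 0.2]
width: 0.0871
grip_force: 0.0
```

```bash
python3 - <<'E'
from h import *
c=snap('top','t2'); P=cloud(c)
m=(P[...,2]>.23)&(P[...,2]<.26)&(P[...,1]>.33)
q=P[m]; print('hung',q.mean(0).round(3),q.min(0).round(3),q.max(0).round(3)) if len(q) else print('none')
print(read_state()['ee_pos'])
E
```

```text
hung [0.519 0.416 0.242] [0.509 0.372 0.23 ] [0.529 0.462 0.249]
[ 0.61452726 -0.08345286  0.30656979]
```

>>> step_arm(delta_pos=[[0,0,-0.5],[0,0,-0.8],[0,0,-0.8],[0,0,-0.8],[0,0,-0.8],[0,0,-0.6],[0,0,-0.5],[0,0,-0.3],[0,0,0],[0,0,0]], turn=[0,0,0,0,0,0,0,0,0,0])

```text
time: 17.15
ee_pos: [0.6146, -0.0769, 0.1802]
eef_rot: [0.994, -0.107, 0.0, -0.0]
ft_force: [0.3, -0.1, -0.0]
width: 0.087
grip_force: 0.0
```

>>> step_arm(delta_pos=[[0.02,-0.08,-0.22],[0,0,0],[0,0,0]], turn=[0,0,0])

```text
time: 17.45
ee_pos: [0.6148, -0.0792, 0.1742]
eef_rot: [0.994, -0.107, 0.0, 0.0]
ft_force: [-0.7, 0.3, -0.4]
width: 0.087
grip_force: 0.0
```

>>> step_arm(delta_pos=[[0,0,0],[0,0,0],[0,0,0],[0,0,0],[0,0,0],[0,0,0],[0,0,0],[0,0,0],[0,0,0],[0,0,0],[0,0,0],[0,0,0]], turn=[0,0,0,0,0,0,0,0,0,0,0,0], grip=1.0, newtons=40)

```text
time: 18.65
ee_pos: [0.6147, -0.079, 0.174]
eef_rot: [0.994, -0.107, -0.0, 0.0]
ft_force: [-0.3, -1.6, -0.2]
width: 0.0101
grip_force: 40.0
```

>>> step_arm(delta_pos=[[0,0,0],[0,0,0],[0,0,0]], turn=[0,0,0])

```text
time: 18.95
ee_pos: [0.6147, -0.079, 0.174]
eef_rot: [0.994, -0.107, 0.0, 0.0]
ft_force: [0.1, 0.1, -0.6]
width: 0.0097
grip_force: 40.0
```

>>> step_arm(delta_pos=[[0,0,0.3],[0,0,0.5],[0,0,0.6],[0,0,0.6],[0,0,0.6],[0,0,0.25],[0,0,0]], turn=[0,0,0,0,0,0,0])

```text
time: 19.65
ee_pos: [0.6152, -0.079, 0.2467]
eef_rot: [0.994, -0.107, 0.001, 0.0]
ft_force: [0.4, 0.4, -1.8]
width: 0.0098
grip_force: 40.0
```

>>> step_arm(delta_pos=[[-0.78,0.905,0],[-0.78,0.905,0],[-0.78,0.905,0],[-0.78,0.905,0],[-0.78,0.905,0],[-0.78,0.905,0],[-0.78,0.905,0],[-0.78,0.905,0],[-0.78,0.905,0],[-0.78,0.905,0],[-0.78,0.905,0]], turn=[0.8,0.8,0.8,0.8,0.8,0.8,0.8,0.8,0.8,0.8,0.8])

```text
time: 20.75
ee_pos: [0.399, 0.1705, 0.2447]
eef_rot: [0.912, 0.41, -0.0, 0.0]
ft_force: [0.6, 0.7, -2.5]
width: 0.0097
grip_force: 40.0
```

>>> step_arm(delta_pos=[[0.06,0.87,0],[0.06,0.87,0],[0.06,0.87,0],[0.06,0.87,0],[0.06,0.87,0],[0.06,0.87,0],[0.06,0.87,0],[0,0,0],[0,0,0]], turn=[0.72,0.72,0.72,0.72,0.72,0.72,0.72,0,0])

```text
time: 21.65
ee_pos: [0.4103, 0.3219, 0.2446]
eef_rot: [0.75, 0.661, -0.001, -0.0]
ft_force: [0.4, -0.6, -1.1]
width: 0.0098
grip_force: 40.0
```

>>> step_arm(delta_pos=[[0,0,-0.5],[0,0,0]], turn=[0.06,0])

```text
time: 21.85
ee_pos: [0.4104, 0.3204, 0.2309]
eef_rot: [0.748, 0.664, -0.001, 0.0]
ft_force: [-0.2, 0.1, -2.7]
width: 0.0099
grip_force: 40.0
```

>>> step_arm(delta_pos=[[0.38,-0.044,0],[0.38,-0.044,0],[0.38,-0.044,0],[0.38,-0.044,0],[0.38,-0.044,0],[0.38,-0.044,0],[0.38,-0.044,0],[0.38,-0.044,0],[0.38,-0.044,0],[0.38,-0.044,0],[0,0,0]], turn=[0,0,0,0,0,0,0,0,0,0,0])

```text
time: 22.95
ee_pos: [0.5071, 0.3105, 0.2325]
eef_rot: [0.748, 0.664, -0.0, -0.0]
ft_force: [-0.9, -0.5, -1.8]
width: 0.0096
grip_force: 40.0
```

>>> step_arm(delta_pos=[[0,0,-0.2],[0,0,-0.2],[0,0,-0.2],[0,0,-0.15],[0,0,0],[0,0,0]], turn=[0,0,0,0,0,0])

```text
time: 23.55
ee_pos: [0.5057, 0.3111, 0.2141]
eef_rot: [0.747, 0.664, 0.0, 0.0]
ft_force: [0.6, 0.4, -2.6]
width: 0.0096
grip_force: 40.0
```

>>> step_arm(delta_pos=[[0,0,-0.15],[0,0,-0.15],[0,0,0],[0,0,0]], turn=[0,0,0,0])

```text
time: 23.95
ee_pos: [0.5059, 0.3113, 0.2068]
eef_rot: [0.747, 0.664, 0.0, 0.0]
ft_force: [0.6, 0.8, -0.2]
width: 0.0099
grip_force: 40.0
```

>>> step_arm(delta_pos=[[0,0,-0.1],[0,0,-0.1],[0,0,-0.1],[0,0,-0.06],[0,0,0],[0,0,0]], turn=[0,0,0,0,0,0])

```text
time: 24.55
ee_pos: [0.506, 0.3113, 0.1982]
eef_rot: [0.748, 0.664, 0.0, 0.0]
ft_force: [-1.8, -0.6, 6.3]
width: 0.0098
grip_force: 40.0
```

>>> step_arm(delta_pos=[[0,0,-0.06],[0,0,0],[0,0,0],[0,0,0]], turn=[0,0,0,0])

```text
time: 24.95
ee_pos: [0.506, 0.3113, 0.1968]
eef_rot: [0.748, 0.664, 0.001, 0.0]
ft_force: [-1.7, -1.5, 7.8]
width: 0.0092
grip_force: 40.0
```

>>> step_arm(delta_pos=[[0,0,0],[0,0,0]], turn=[0,0])

```text
time: 25.15
ee_pos: [0.5059, 0.3114, 0.1968]
eef_rot: [0.748, 0.664, 0.001, 0.0]
ft_force: [-0.8, -1.7, 8.5]
width: 0.01
grip_force: 40.0
```

>>> step_arm(delta_pos=[[0,0,0.1],[0,0,0.1],[0,0,0.1],[0,0,0.09],[0,0,0],[0,0,0]], turn=[0,0,0,0,0,0])

```text
time: 25.75
ee_pos: [0.5058, 0.3112, 0.2056]
eef_rot: [0.748, 0.664, 0.0, -0.0]
ft_force: [1.7, 1.5, 0.9]
width: 0.0094
grip_force: 40.0
```

>>> step_arm(delta_pos=[[0,0,0],[0,0,0],[0,0,0],[0,0,0],[0,0,0],[0,0,0]], turn=[0,0,0,0,0,0], grip=0.65)

```text
time: 26.35
ee_pos: [0.5057, 0.3111, 0.2058]
eef_rot: [0.748, 0.664, -0.0, 0.0]
ft_force: [0.4, -0.6, 0.5]
width: 0.0299
grip_force: 0.0
```

>>> step_arm(delta_pos=[[0,0,0.2],[0,0,0.4],[0,0,0.6],[0,0,0.8],[0,0,0.8],[0,0,0.8],[0,0,0.4]], turn=[0,0,0,0,0,0,0])

```text
time: 27.05
ee_pos: [0.5061, 0.3117, 0.3089]
eef_rot: [0.747, 0.664, 0.002, 0.0]
ft_force: [-0.7, 0.9, 0.2]
width: 0.0307
grip_force: 0.0
```

>>> step_arm(delta_pos=[[0.032,-0.8,0],[0.032,-0.8,0],[0.032,-0.8,0],[0.032,-0.8,0],[0.032,-0.8,0],[0.032,-0.8,0],[0.032,-0.8,0],[0.032,-0.8,0],[0.032,-0.8,0],[0.032,-0.8,0],[0.032,-0.8,0],[0.032,-0.8,0]], turn=[-0.52,-0.52,-0.52,-0.52,-0.52,-0.52,-0.52,-0.52,-0.52,-0.52,-0.52,-0.52], grip=0.0)

```text
time: 28.25
ee_pos: [0.5154, 0.0695, 0.3059]
eef_rot: [0.94, 0.343, 0.0, 0.0]
ft_force: [0.7, -0.3, 0.5]
width: 0.087
grip_force: 0.0
```

>>> step_arm(delta_pos=[[0.032,-0.8,0],[0.032,-0.8,0],[0.032,-0.8,0],[0.032,-0.8,0],[0.032,-0.8,0],[0.032,-0.8,0],[0.032,-0.8,0],[0.032,-0.8,0],[0.032,-0.8,0],[0.032,-0.8,0],[0.032,-0.8,0],[0.032,-0.8,0],[0,0,0]], turn=[-0.52,-0.52,-0.52,-0.52,-0.52,-0.52,-0.52,-0.52,-0.52,-0.52,-0.52,-0.52,0])

```text
$: bad value
```

13 rows is over the limit, so that call was refused. I'll send it again with 12.

>>> step_arm(delta_pos=[[0.032,-0.8,0],[0.032,-0.8,0],[0.032,-0.8,0],[0.032,-0.8,0],[0.032,-0.8,0],[0.032,-0.8,0],[0.032,-0.8,0],[0.032,-0.8,0],[0.032,-0.8,0],[0.032,-0.8,0],[0.032,-0.8,0],[0.032,-0.8,0]], turn=[-0.52,-0.52,-0.52,-0.52,-0.52,-0.52,-0.52,-0.52,-0.52,-0.52,-0.52,-0.52])

```text
time: 29.45
ee_pos: [0.525, -0.1706, 0.3058]
eef_rot: [1.0, -0.025, -0.0, 0.0]
ft_force: [-0.4, -0.8, 0.7]
width: 0.087
grip_force: 0.0
```

```bash
python3 - <<'E'
from h import *
s=read_state(); print(s['time'],s['ee_pos'],s['eef_rot'])
c=snap('top','t3')
cv2.imwrite('pics/t3c.png',cv2.resize(c['image'][150:290,50:350,::-1],(800,373)))
E
```

```text
29.45 [ 0.52495921 -0.17056794  0.30577154] [ 9.99690315e-01 -2.48851358e-02 -2.33982328e-05  6.46719290e-05]
```

View pics/t3c.png

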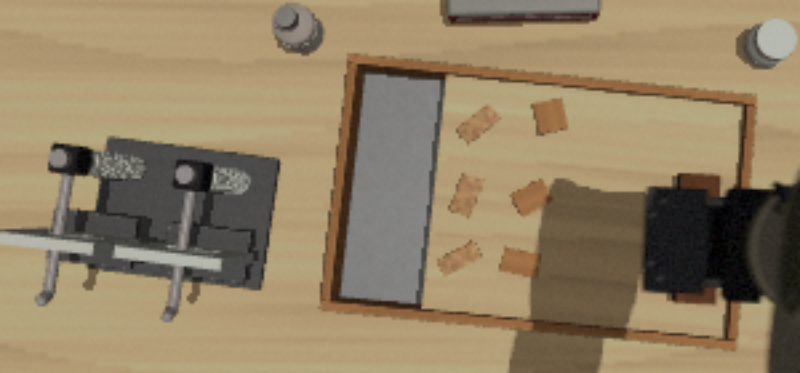

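Both gauges hang on the tall prongs, with plates near (50,240) and (167,258). All six chips are still in place between columns 440 and 565. Next is the scraper.

>>> step_arm(delta_pos=[[0,0,-0.5],[0,0,-0.8],[0,0,-0.8],[0,0,-0.8],[0,0,-0.8],[0,0,-0.8],[0,0,-0.6],[0,0,-0.4],[0,0,-0.2],[0,0,0],[0,0,0]], turn=[0,0,0,0,0,0,0,0,0,0,0])

```text
time: 30.6
ee_pos: [0.5253, -0.1689, 0.164]
eef_rot: [1.0, -0.022, 0.0, 0.0]
ft_force: [-0.5, 0.2, 0.0]
width: 0.0867
grip_force: 0.0
```

>>> step_arm(delta_pos=[[0,-0.05,-0.34],[0,0,0],[0,0,0]], turn=[-0.05,0,0])

```text
time: 30.9
ee_pos: [0.5248, -0.1702, 0.1547]
eef_rot: [1.0, -0.025, -0.0, -0.0]
ft_force: [-0.2, -0.4, 1.0]
width: 0.0872
grip_force: 0.0
```

>>> step_arm(delta_pos=[[0,0,0],[0,0,0],[0,0,0],[0,0,0],[0,0,0],[0,0,0],[0,0,0],[0,0,0],[0,0,0],[0,0,0],[0,0,0],[0,0,0]], turn=[0,0,0,0,0,0,0,0,0,0,0,0], grip=1.0, newtons=50)

```text
time: 32.1
ee_pos: [0.5249, -0.1702, 0.1548]
eef_rot: [1.0, -0.025, -0.0, 0.0]
ft_force: [0.9, 0.1, -0.1]
width: 0.0098
grip_force: 50.0
```

>>> step_arm(delta_pos=[[0,0,0],[0,0,0],[0,0,0]], turn=[0,0,0])

```text
time: 32.4
ee_pos: [0.5249, -0.1702, 0.1548]
eef_rot: [1.0, -0.025, -0.0, 0.0]
ft_force: [0.2, -0.8, 0.0]
width: 0.0095
grip_force: 50.0
```

>>> step_arm(delta_pos=[[0,0,0.06],[0.58,-0.05,0],[0.58,-0.05,0],[0.58,-0.05,0],[0.58,-0.05,0],[0.58,-0.05,0],[0,0,0],[0,0,0]], turn=[0,-0.06,-0.06,-0.06,-0.06,-0.05,0,0])

```text
time: 33.2
ee_pos: [0.597, -0.1762, 0.156]
eef_rot: [0.999, -0.042, -0.0, -0.0]
ft_force: [-0.5, -0.6, -1.1]
width: 0.0096
grip_force: 50.0
```

>>> step_arm(delta_pos=[[0.035,0.398,0],[0.07,0.797,0],[0.07,0.797,0],[0.07,0.797,0],[0.07,0.797,0],[0.07,0.797,0],[0.035,0.398,0],[0.035,0.398,0],[0.035,0.398,0],[0.035,0.398,0],[0.035,0.398,0],[0.035,0.398,0]], turn=[0,0,0,0,0,0,0,0,0,0,0,0])

```text
time: 34.4
ee_pos: [0.6124, -0.0066, 0.1563]
eef_rot: [0.999, -0.043, -0.0, 0.0]
ft_force: [-0.3, -0.3, -1.4]
width: 0.0093
grip_force: 50.0
```

>>> step_arm(delta_pos=[[0.035,0.398,0],[0.035,0.398,0],[0.035,0.398,0],[0.035,0.398,0],[0.035,0.398,0],[0.035,0.398,0],[0.035,0.398,0],[0.035,0.398,0],[0.035,0.398,0],[0.035,0.398,0],[0,0,0]], turn=[0,0,0,0,0,0,0,0,0,0,0])

```text
time: 35.5
ee_pos: [0.6209, 0.0947, 0.1564]
eef_rot: [0.999, -0.042, -0.0, -0.0]
ft_force: [-0.5, -0.1, -2.2]
width: 0.0095
grip_force: 50.0
```

```bash
python3 - <<'E'
from h import *
c=snap('top','t4'); b=snap('scene','s4')
cv2.imwrite('pics/t4c.png',np.vstack([cv2.resize(c['image'][165:290,160:345,::-1],(444,300)),cv2.resize(b['image'][130:272,170:380,::-1],(444,300))]))
E
```

```text
(no output)
```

View pics/t4c.png

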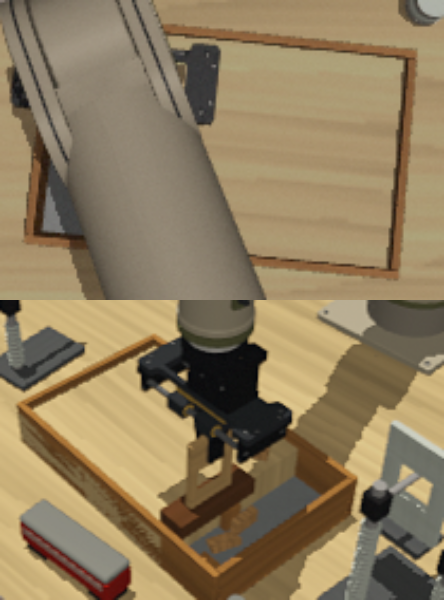

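The scene crop shows chips already in the trough ahead of the block, near (230,530). The far board half is clear. I'll lift and go back for the second stroke.

>>> step_arm(delta_pos=[[0,0,0.5],[0,0,0.8],[0,0,0.5],[0,0,0]], turn=[0,0,0,0])

```text
time: 36.0
ee_pos: [0.6222, 0.0923, 0.2041]
eef_rot: [0.999, -0.043, 0.002, -0.0]
ft_force: [-0.5, 0.2, -1.0]
width: 0.0098
grip_force: 50.0
```

>>> step_arm(delta_pos=[[-0.409,-0.844,0],[-0.409,-0.844,0],[-0.409,-0.844,0],[-0.409,-0.844,0],[-0.409,-0.844,0],[-0.409,-0.844,0],[-0.409,-0.844,0],[-0.409,-0.844,0],[-0.409,-0.844,0],[-0.409,-0.844,0],[-0.409,-0.844,0],[-0.409,-0.844,0]], turn=[0,0,0,0,0,0,0,0,0,0,0,0])

```text
time: 37.2
ee_pos: [0.4975, -0.1618, 0.2009]
eef_rot: [0.999, -0.043, -0.0, 0.0]
ft_force: [1.1, -0.5, -1.3]
width: 0.0099
grip_force: 50.0
```

```bash
python3 - <<'E'
from h import *
c=snap('top','t5'); print(read_state()['ee_pos'])
cv2.imwrite('pics/t5c.png',cv2.resize(c['image'][165:290,160:345,::-1],(592,400)))
E
```

```text
[ 0.49571893 -0.166195    0.20071461]
```

View pics/t5c.png

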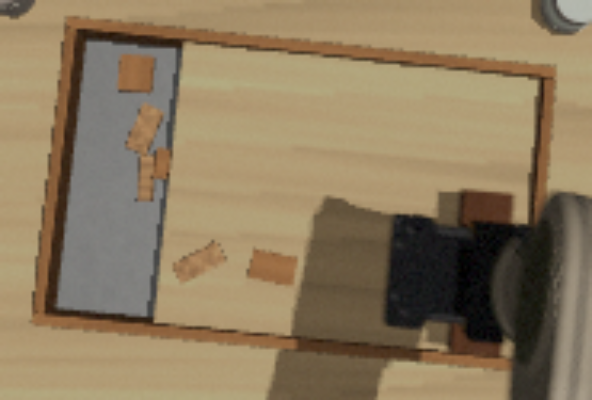

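Four chips are in the trough, around (145,75–200). Two remain on the board, at (200,260) and (272,266). I'll lower for stroke 2.

>>> step_arm(delta_pos=[[0,0,0],[0,0,-0.5],[0,0,-0.5],[0,0,-0.4],[0,0,-0.2],[0,0,0],[0,0,0]], turn=[0,0,0,0,0,0,0])

```text
time: 37.95
ee_pos: [0.4986, -0.1607, 0.1614]
eef_rot: [0.999, -0.043, 0.0, 0.0]
ft_force: [0.4, -0.5, -1.8]
width: 0.0094
grip_force: 50.0
```

>>> step_arm(delta_pos=[[0,0,-0.21],[0.035,0.398,0],[0.07,0.797,0],[0.07,0.797,0],[0.07,0.797,0],[0.07,0.797,0],[0.07,0.797,0],[0.035,0.398,0],[0.035,0.398,0],[0.035,0.398,0],[0.035,0.398,0],[0.035,0.398,0]], turn=[0,0,0,0,0,0,0,0,0,0,0,0])

```text
time: 39.15
ee_pos: [0.5124, -0.0011, 0.1561]
eef_rot: [0.999, -0.043, -0.0, 0.0]
ft_force: [-1.1, -0.1, -0.5]
width: 0.0099
grip_force: 50.0
```

>>> step_arm(delta_pos=[[0.035,0.398,0],[0.035,0.398,0],[0.035,0.398,0],[0.035,0.398,0],[0.035,0.398,0],[0.035,0.398,0],[0.035,0.398,0],[0.035,0.398,0],[0.035,0.398,0],[0.035,0.398,0],[0,0,0]], turn=[0,0,0,0,0,0,0,0,0,0,0])

```text
time: 40.25
ee_pos: [0.521, 0.0999, 0.1561]
eef_rot: [0.999, -0.042, 0.0, -0.0]
ft_force: [0.9, -0.6, -3.0]
width: 0.0095
grip_force: 50.0
```

>>> step_arm(delta_pos=[[0,0,0],[0,0,0.5],[0,0,0.8],[0,0,0.5],[0,0,0]], turn=[0,0,0,0,0])

```text
time: 40.75
ee_pos: [0.5223, 0.0979, 0.2034]
eef_rot: [0.999, -0.043, 0.002, -0.0]
ft_force: [0.7, 0.6, -1.9]
width: 0.0095
grip_force: 50.0
```

>>> step_arm(delta_pos=[[-0.07,-0.8,0],[-0.07,-0.8,0],[-0.07,-0.8,0],[-0.07,-0.8,0],[-0.07,-0.8,0],[-0.07,-0.8,0],[-0.07,-0.8,0],[-0.07,-0.8,0],[-0.07,-0.8,0],[-0.07,-0.8,0]], turn=[0,0,0,0,0,0,0,0,0,0])

```text
time: 41.75
ee_pos: [0.5031, -0.103, 0.2005]
eef_rot: [0.999, -0.043, -0.0, 0.0]
ft_force: [-0.1, -1.3, -1.1]
width: 0.0094
grip_force: 50.0
```

```bash
python3 - <<'E'
from h import *
c=snap('top','t6'); print(read_state()['ee_pos'])
cv2.imwrite('pics/t6c.png',cv2.resize(c['image'][165:290,160:345,::-1],(592,400)))
E
```

```text
[ 0.50256112 -0.10703847  0.20035127]
```

View pics/t6c.png

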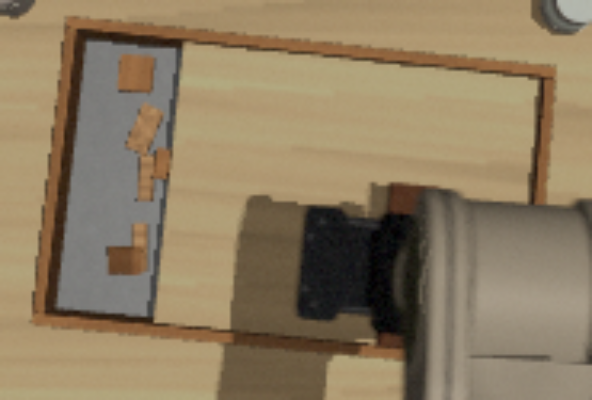

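All six chips now lie in the trough, at columns 105–170, and the visible board is clear. I'll check their heights before hanging the scraper.

```bash
python3 - <<'E'
from h import *
c=load('t6'); P=cloud(c)
for x,y in [(136,74),(145,128),(146,180),(162,163),(140,235),(125,262),(90,220)]:
    u=round(160+x*185/592-.3);v=round(165+y*125/400-.3); p=P[v,u]*1000
    r=p[:2]-[562,-3.5]; print(p.round(0),'yb',round(.0872*r[0]+.9962*r[1]))
m=(P[...,2]>.03)&(P[...,2]<.066)
E
```

```text
[665. 129.  18.] yb 141
[617. 120.  16.] yb 128
[571. 118.  32.] yb 122
[585. 104.  43.] yb 109
[524. 123.  25.] yb 123
[499. 133.  36.] yb 130
[537. 168.   6.] yb 168
```

>>> step_arm(delta_pos=[[-0.425,-0.6,0],[-0.425,-0.6,0],[-0.425,-0.6,0],[-0.425,-0.6,0],[-0.425,-0.6,0],[-0.425,-0.6,0],[-0.425,-0.6,0],[-0.425,-0.6,0],[-0.425,-0.6,0],[-0.425,-0.6,0],[-0.425,-0.6,0],[-0.425,-0.6,0]], turn=[0.85,0.85,0.85,0.85,0.85,0.85,0.85,0.85,0.85,0.85,0.85,0.85])

```text
time: 43.0
ee_pos: [0.3753, -0.2825, 0.2006]
eef_rot: [0.841, 0.541, -0.0, -0.0]
ft_force: [0.5, -0.4, -1.2]
width: 0.0093
grip_force: 50.0
```

>>> step_arm(delta_pos=[[0,-0.4,0],[0,-0.6,0],[0.2,-0.7,0],[0.3,-0.7,0],[0.5,-0.8,0],[0,0,0],[0,0,0]], turn=[0.8,0.8,0.8,0.8,0.72,0,0])

```text
time: 43.7
ee_pos: [0.4008, -0.3617, 0.2003]
eef_rot: [0.694, 0.72, 0.0, -0.001]
ft_force: [-1.0, 0.4, -1.1]
width: 0.0096
grip_force: 50.0
```

```bash
python3 - <<'E'
from h import *
a=snap('scene','s7')['image'][:,:,::-1]; c=snap('top','t7'); b=c['image'][:,:,::-1]
cv2.imwrite('pics/c7.png',np.hstack([cv2.resize(a[80:200,140:260],(400,400)),cv2.resize(b[190:320,320:450],(400,400))]))
s=read_state();print(s['ee_pos'],s['eef_rot'])
E
```

```text
[ 0.40082966 -0.36122103  0.20076667] [ 6.93716587e-01  7.20247982e-01  5.80748937e-05 -3.71117246e-04]
```

View pics/c7.png

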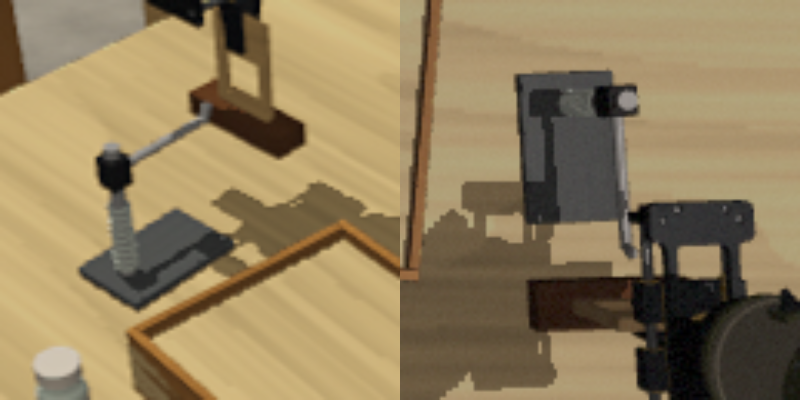

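The left crop shows the scraper upright in front of the low prong, whose tip is at (207,112). The top crop shows it square to the prong. I'll lower it to window height and shift it sideways.

>>> step_arm(delta_pos=[[0,-0.2,-0.5],[0,-0.2,-0.5],[0,0,-0.1],[0,0,0],[0,0,0]], turn=[0,0,0,0,0])

```text
time: 44.3
ee_pos: [0.4012, -0.3719, 0.1736]
eef_rot: [0.693, 0.721, 0.0, -0.0]
ft_force: [-0.3, -0.5, -0.7]
width: 0.0096
grip_force: 50.0
```

>>> step_arm(delta_pos=[[0.384,0.016,0],[0.384,0.016,0],[0.384,0.016,0],[0.384,0.016,0],[0.384,0.016,0],[0.384,0.016,0],[0.384,0.016,0],[0.384,0.016,0],[0.384,0.016,0],[0.384,0.016,0],[0,0,0],[0,0,0]], turn=[0,0,0,0,0,0,0,0,0,0,0,0])

```text
time: 45.5
ee_pos: [0.4971, -0.368, 0.1734]
eef_rot: [0.693, 0.721, -0.0, -0.0]
ft_force: [0.0, -0.2, -1.7]
width: 0.0095
grip_force: 50.0
```

>>> step_arm(delta_pos=[[0,0,-0.2],[0,0,-0.2],[0,0,-0.2],[0,0,-0.2],[0,0,0],[0,0,0]], turn=[0,0,0,0,0,0])

```text
time: 46.1
ee_pos: [0.497, -0.3679, 0.1535]
eef_rot: [0.693, 0.72, 0.0, -0.0]
ft_force: [-0.1, 0.7, -1.7]
width: 0.0098
grip_force: 50.0
```

>>> step_arm(delta_pos=[[0,0,-0.15],[0,0,-0.12],[0,0,-0.12],[0,0,0],[0,0,0]], turn=[0,0,0,0,0])

```text
time: 46.6
ee_pos: [0.4974, -0.3681, 0.1443]
eef_rot: [0.693, 0.72, 0.0, 0.0]
ft_force: [0.9, -0.7, 3.4]
width: 0.0099
grip_force: 50.0
```

>>> step_arm(delta_pos=[[0,0,-0.1],[0,0,-0.1],[0,0,-0.03],[0,0,0],[0,0,0],[0,0,0]], turn=[0,0,0,0,0,0])

```text
time: 47.2
ee_pos: [0.4975, -0.3682, 0.1388]
eef_rot: [0.693, 0.72, 0.0, 0.001]
ft_force: [-0.1, -0.4, 8.7]
width: 0.0095
grip_force: 50.0
```

>>> step_arm(delta_pos=[[0,0,0],[0,0,0]], turn=[0,0])

```text
time: 47.4
ee_pos: [0.4975, -0.3682, 0.1388]
eef_rot: [0.694, 0.72, 0.0, 0.001]
ft_force: [-0.6, 0.4, 7.6]
width: 0.0096
grip_force: 50.0
```

>>> step_arm(delta_pos=[[0,0,0.1],[0,0,0.1],[0,0,0.1],[0,0,0.09],[0,0,0],[0,0,0]], turn=[0,0,0,0,0,0])

```text
time: 48.0
ee_pos: [0.497, -0.3679, 0.1474]
eef_rot: [0.693, 0.72, 0.0, -0.0]
ft_force: [1.2, -0.1, 0.4]
width: 0.0097
grip_force: 50.0
```

>>> step_arm(delta_pos=[[0,0,0],[0,0,0],[0,0,0],[0,0,0],[0,0,0],[0,0,0]], turn=[0,0,0,0,0,0], grip=0.65)

```text
time: 48.6
ee_pos: [0.497, -0.368, 0.1478]
eef_rot: [0.693, 0.72, 0.0, -0.0]
ft_force: [0.1, -0.2, -0.6]
width: 0.0303
grip_force: 0.0
```

>>> step_arm(delta_pos=[[0,0,0.2],[0,0,0.4],[0,0,0.6],[0,0,0.8],[0,0,0.8],[0,0,0.8],[0,0,0.6]], turn=[0,0,0,0,0,0,0])

```text
time: 49.3
ee_pos: [0.4976, -0.3682, 0.2557]
eef_rot: [0.693, 0.721, 0.0, 0.001]
ft_force: [0.2, -0.1, -0.4]
width: 0.0302
grip_force: 0.0
```

>>> step_arm(delta_pos=[[-0.6,-0.6,0.2],[-0.6,-0.6,0.2],[-0.6,-0.6,0.2],[-0.6,-0.6,0],[-0.6,-0.6,0],[-0.6,-0.6,0],[-0.6,-0.6,0],[-0.6,-0.6,0],[0,0,0],[0,0,0],[0,0,0]], turn=[0,0,0,0,0,0,0,0,0,0,0])

```text
time: 50.4
ee_pos: [0.3782, -0.4871, 0.2682]
eef_rot: [0.693, 0.721, 0.0, 0.0]
ft_force: [-0.5, 0.4, -0.4]
width: 0.0304
grip_force: 0.0
```

```bash
python3 - <<'E'
from h import *
a=snap('scene','s8')['image'][:,:,::-1]; c=snap('top','t8'); b=c['image'][:,:,::-1]
cv2.imwrite('pics/c8.png',np.vstack([cv2.resize(a[80:320,40:460],(525,300)),cv2.resize(b[140:300,40:420],(712,300))[:,:525] if 0 else cv2.resize(b[140:300,50:420],(525,227))]))
P=cloud(c); q=P[(P[...,2]>.166)&(P[...,2]<.19)&(abs(P[...,0]-.497)<.05)&(abs(P[...,1]+.3675)<.1)]
print(q.mean(0),q[:,2].max()); s=read_state();print(s['ee_pos'],s['ft_force'])
E
```

```text
[ 0.49831352 -0.36632364  0.18229524] 0.1878652315094842
[ 0.37810739 -0.48710276  0.2680385 ] [-0.88066325  0.70688454  0.70188451]
```

View pics/c8.png

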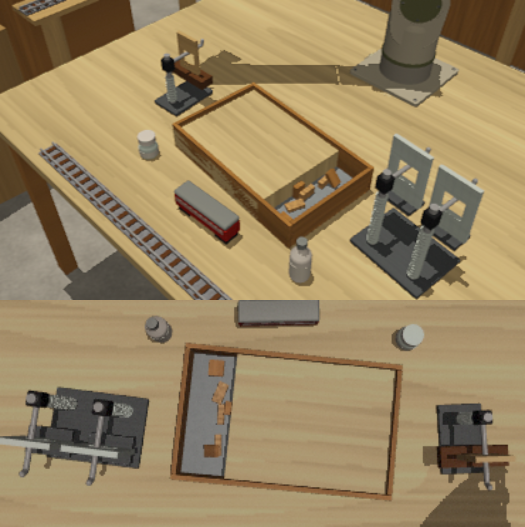

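The board is clear and all six chips lie in the trough, around (315,190) in the upper view. Both gauges and the scraper hang on their hooks, and the coach, bottle and jar haven't moved. I'm handing it in.

```bash
python3 -c "
from bench import *
print(close_job())"
```

```text
the job is handed in; nothing more can be done
None
```

The job is handed in: both gauges and the scraper hang on their hooks after tugs of about 8 N each, all six offcuts are in the trough, and the coach, glue bottle and jar were left where they stood.

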